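# Dispense a scent canister and ease the lid shut

## Robot

A 6-joint arm with a two-finger parallel gripper is mounted at the origin on the work surface. World frame = base frame: x ahead of the robot, y to its left, z up, the work surface at z = 0. Lengths are in mm, angles in rad, forces in N, time in s.
With the tool pointing down it reaches from about 275 to 975 mm from the base axis. Payload 8.4 kg.
Tool frame: the origin (TCP) lies at the very end of the fingers, on their centre line; the grasp point (between the pads) lies 19 mm behind it (pinch_z is the y of the grasp point in the tool frame, in mm); y points along the fingers, z is the direction in which the jaws open and shut, and the axes are right-handed (so a half turn about y gives the same grasp; the last joint's range is limited). The gripper opens to 92 mm and grips with 3 to 60 N. Pads are 20 mm wide; open, the fingers measure 128 mm over their backs; the gripper's body (75 mm by 189 mm) begins 69 mm behind the grasp point.
Start: joints at [-1.299, 0.353, 1.633, -0, 1.155, -0.002], TCP at [168.993, -601.721, 186.283] pointing down, gripper open.
Joint ranges: [-2.63, 2.63], [-0.92, 2.1], [0.06, 2.66], [-1.3, 4.44], [0, 2.69], [-3.02, 3.02]. Speed limits (rad/s): [2.22, 2.22, 2.79, 3.14, 3.14, 3.14].

## Interface

Orientations are given as a rotation vector (axis times angle).
In Python, from workcell import * gives the robot as it stands.
- The arm moves only by the tool servo_tool, never from a script. Its argument "plan" is text: rows parted by semicolons, each of 5 numbers parted by spaces: the opening, from 0 (shut) to 1 (fully open), then the shift along the tool's x, y, z in m, then the turn about the tool's y in rad. A call has 1 to 8 rows; each row is the pose to reach, as a shift and turn from the pose commanded when the call began, along the tool's axes at that moment; what a row does not reach only later rows make up. A row lasts 1/10 s, in which the tool goes at most 50 mm and 8.59 degrees, less where a joint would pass 70% of its speed; a pose out of reach is approached as far as the arm can. A call with a gripper value outside its range is refused whole. The fingers move at their own pace and stop on an object; "squeeze" is the grip in N (left out, the last holds). Time passes only in rows, so rows that repeat a pose let the fingers close. It gives the time, the measured TCP pose, the force and the opening at its end, in the units of the state.
- state(): the state, without advancing time (a new reading comes with each control period).
- read_camera(name): name is "side" or "top" or "wrist"; returns a dict with "pixels" (420x560x3 uint8, red, green, blue), "range_z" (420x560 float32, mm along the optical axis (not along the pixel's ray), 0 where there is no reading), "fx", "fy", "cx", "cy" (pixels), "k1" (the pictures are not rectified: a ray, as slopes to the right and down, at radius r is drawn at 1 + k1 r^2 times it, then the intrinsics apply), "view" (4x4, takes a point from world to camera coordinates). Camera axes: x right, y down, z forward; pixel columns grow to the right and rows downward; lengths in mm; the calibration is good to about 2 mm. A picture is of the moment at which its call begins.
- job_done(): hands the job in, once; it reports no verdict.
Trained networks look in a picture, given as the dict that the camera call returned (one of the last four; its "shot" number tells which), for a name from the list of things; names that differ only in an ending like _2 or _b are one class to them, and where a whole thing is asked for, a point or a joint stands for the part that bears it (a point fixed in the world has none). Each returns a list of dicts, best first, with "score" (0 to 1); they miss things now and then, are a little off and sometimes report something else, mostly with a low value. They report only what shows in the picture. A call takes as long as a camera call.
- search_frame(picture, query): "location" ([column, row] in pixels, amid what is visible of it).
- regions_of(picture, query): "region" (420x560 bool, what is visible of it) and "location" ([column, row] in pixels, amid what is visible of it).
- mark_of(picture, query): "location" ([column, row] in pixels: a listed point, or the origin of a listed thing).
The state is a dict: "time": time; "q": joint angles; "joint_vel": joint speeds; "tau": joint torques, N m; "tcp_pos": TCP position; "tcp_rot": TCP orientation; "contact_force": force on the tool from outside, world axes, zero at the start; "wrist_torque": the same for the moment, N m; "width": finger opening in mm.
Only numpy, scipy, OpenCV 4.12 (cv2) and the standard library are available. Lean on these libraries where they do the work, as an engineer would, in place of code of your own. Each camera call takes 0.05 s, during which the arm holds its last target.

## Task

Press the dispenser's side lever all the way down with the fingertips and keep it down until the scent canister has rolled out into the catch tray; then let the lever rise slowly under the finger so that the clear lid closes without slamming, and take the hand away. Work the dispenser by its lever alone, without touching its lid or the canister, and leave the canister lying in the tray and everything else on the counter where it stands.

Things in the scene. Friction and masses are not known exactly. Their poses are not given: they have to be found in the camera images.
- dispenser: fixed grey scent dispenser. Origin: centre of its housing's underside; x to its back, y to its left seen from the robot's side, z up; front is -x. Housing x -80 to +80 mm, 86 wide, 115 high; inside, a ramp runs down to the front into an open catch tray (x -80 to -158, same width, side walls 56 and end lip 62 mm above the counter). The lever runs along its -y side.
- lever_pad (a point): centre of the top face of the lever's black press pad: dispenser x -180, y -85, z +98 mm with the lever up; moves with the lever. Pad 45 (dispenser x) by 56 (y) by 8 mm. Lever axis: level, along dispenser y, 170 mm behind the pad's centre, 85 mm above the counter; full press lowers the pad's centre by 42 mm and tilts it 0.25 rad, front edge lowest.
- lever (a joint): angle of the lever, rad: 0 up (at rest), 0.25 pressed fully down onto its stop. Pushing the pad takes about 2 to 7 N; let go, the lever comes up by itself. The lid turns 3.6 times as far.
- lid (a joint): opening angle of the lid, rad: 0 closed, 0.9 fully open. Linked to the lever; hinged along the top back edge of the housing. Let go, it falls shut fast. Its front flap holds the canister back and frees it when about a quarter open.
- lid_edge (a point): middle of the top front edge of the lid (dispenser x -85, z +123 mm when closed; z about 250 mm open). The lid is clear plastic with black edges: 160 x 86 mm top plate and a 62 mm front flap, hinged at dispenser x +75, z +119 mm; not to be touched. While opening it reaches at most to dispenser x -99 mm.
- can_center (a point): centre of the scent canister, a white plastic cylinder with black ends, 44 mm in diameter and 66 mm long lying along dispenser y. Starts inside behind the lid's flap at about x -60 mm of the dispenser; lying in the tray against the lip its centre is at about x -130, z +57 mm. Not to be touched.
- bottle1: frosted glass diffuser bottle with black cap, 56 mm in diameter, 120 mm tall, standing; origin under its centre. Bystander.
- bottle2: second such bottle. Bystander.
- puck1: black plastic cup-holder scent puck, 66 mm in diameter, 28 mm tall; origin under its centre. Bystander.
- puck2: second such puck. Bystander.
- scraper: yellow plastic windshield scraper lying flat, 190 mm long along its x, blade 90 mm wide, up to 16 mm high; origin at mid length on the counter. Bystander.
- tip_cup: open steel tip cup, 76 mm in diameter, 95 mm tall; origin under its centre. Bystander.

How it is judged (in metres and radians):
On the way:
1. the lever is pressed fully down, the lid stands open and the canister lies in the catch tray (value of joint lever above 0.225 rad and value of joint lid above 0.8 rad and x of can_center in the frame of dispenser below -0.11 m), for 0.2 s.
At the end, for the whole second after the job is handed in: The lid is closed (under 0.03 rad), the lever is up (under 0.02 rad) and the canister lies in the catch tray (centre 110 to 150 mm in front of the dispenser's origin, within 20 mm of its middle line, 45 to 70 mm above the counter) (value of joint lid below 0.03 rad and value of joint lever below 0.02 rad and x of can_center in the frame of dispenser between -0.15 and -0.11 m and y of can_center in the frame of dispenser between -0.02 and 0.02 m and z of can_center in the frame of dispenser between 0.045 and 0.07 m); the robot touches nothing.
It fails at once if the lid slams: it falls faster than 2.5 rad/s in the last 0.4 rad before closing (value of joint lid below 0.4 rad and velocity of joint lid below -2.5 rad/s).
It fails at once if the robot touches the lid (contact force between any of the fingers, the arm and lid above 0.5 N).
It fails at once if the robot touches, lifts or carries the canister (contact force between any of the fingers, the arm and can above 0.5 N).
It fails at once if a bystander is moved by more than 15 mm (distance of any of bottle1, bottle2, puck1, puck2, scraper, tip_cup from where it was at the start of the episode above 0.015 m).
It also fails if it takes over 35 s, if anything falls off the work surface, if the arm or the gripper's body presses on something with over 40 N, if the wrist force passes 120 N, or if a joint passes its speed limit or range.

## Working session

There is one attempt and no reset: what is moved stays moved. The work goes in short steps, Python scripts to look and compute and a tool call to move; the robot and the scene stay as the last step left them, time stands still between calls to the robot, and variables do not carry over. Pictures are saved under pics/ and viewed, and the job is handed in when it is done.

Besides the shell and the picture viewer there is one more tool, called after "Emit:" as name(argument=value, ...) on one line, values as JSON. servo_tool: Moves the arm, as the interface text tells. Its arguments: {"type":"object","properties":{"plan":{"type":"string"},"squeeze":{"type":"number"}},"required":["plan"]}

```bash
mkdir -p pics; cat > h.py <<'E'
from workcell import *
import numpy as np, cv2
from scipy.spatial.transform import Rotation as R
def save(p,n): cv2.imwrite('pics/'+n,cv2.cvtColor(p['pixels'],cv2.COLOR_RGB2BGR))
def ray(p,uv):
    K=np.array([[p['fx'],0,p['cx']],[0,p['fy'],p['cy']],[0,0,1.]])
    return cv2.undistortPoints(np.array([[uv]],float),K,np.array([p['k1'],0,0,0,0.]))[0,0]
def at_depth(p,uv,d):
    s=ray(p,uv); return (np.linalg.inv(p['view'])@np.array([s[0]*d,s[1]*d,d,1]))[:3]
def at_z(p,uv,z):
    s=ray(p,uv); V=np.linalg.inv(p['view']); o=V[:3,3]; d=V[:3,:3]@np.array([s[0],s[1],1])
    return o+d*(z-o[2])/d[2]
def proj(p,P):
    c=(p['view']@np.append(P,1))[:3]; s=c[:2]/c[2]; s=s*(1+p['k1']*(s@s)); return np.array([p['fx']*s[0]+p['cx'],p['fy']*s[1]+p['cy']])
E
python3 - <<'E'
from h import *
import pickle
s=state(); print(s); print(R.from_rotvec(s['tcp_rot']).as_matrix().round(3))
for c in ['top','side']:
    p=read_camera(c); save(p,c+'0.png'); pickle.dump(p,open(c+'0.pkl','wb'))
    for q in ['lever_pad','dispenser','lid_edge']:
        for d in mark_of(p,q)[:2]: print(c,q,d['location'],round(d['score'],2))
E
```

```text
{'time': 0.0, 'q': array([-1.29942836e+00,  3.53645715e-01,  1.63414721e+00, -2.95479032e-05,
        1.15520770e+00, -2.43038242e-03]), 'joint_vel': array([-0.00160049,  0.00054674, -0.00050092,  0.00151127,  0.00156028,
       -0.00021391]), 'tau': array([ 3.10849346e-04, -5.93833494e+01, -3.34220695e+01,  6.95161382e-02,
        2.32854247e-02, -1.38930400e-04]), 'tcp_pos': array([ 168.81814309, -601.19749266,  185.55965885]), 'tcp_rot': array([-0.28609499,  2.07647806, -2.07356312]), 'contact_force': array([ 0.40244709, -0.06919682,  0.78338546]), 'wrist_torque': array([ 0.03512361, -0.05449697, -0.00683406]), 'width': 92.16873254253072}
[[-0.963 -0.     0.27 ]
 [-0.27   0.001 -0.963]
 [ 0.    -1.    -0.001]]
top lever_pad [358.4, 209.8] 0.88
top dispenser [298.6, 161.3] 0.98
top lid_edge [310.8, 182.6] 0.75
side lever_pad [283.4, 165.4] 0.64
side dispenser [226.5, 217.1] 0.6
side dispenser [248.8, 167.3] 0.42
side lid_edge [255.7, 175.8] 0.78
```

View pics/top0.png

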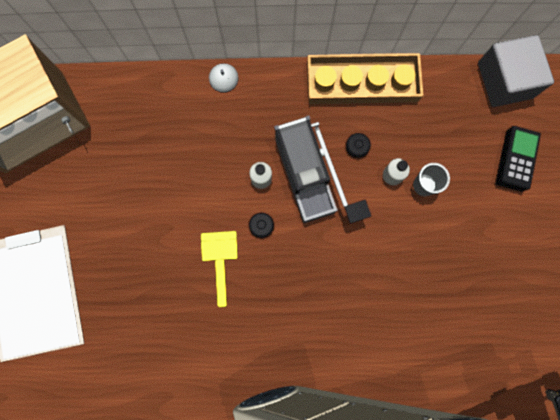

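View pics/side0.png

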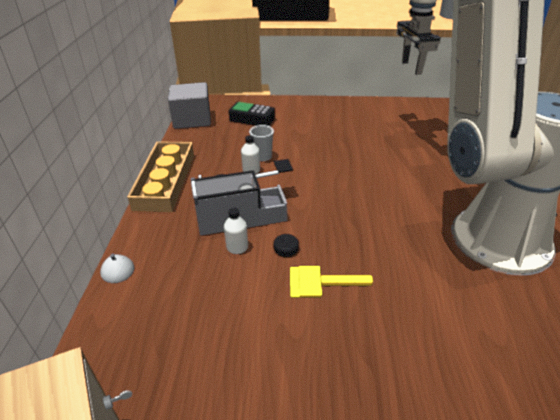

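```bash
python3 - <<'E'
from h import *
import pickle
for c,l in [('top',{'pad':(358.4,209.8,98),'disp':(298.6,161.3,0),'lid':(310.8,182.6,123)}),('side',{'pad':(283.4,165.4,98),'lid':(255.7,175.8,123)})]:
    p=pickle.load(open(c+'0.pkl','rb')); print(c,np.linalg.inv(p['view']).round(2).tolist())
    for k,(u,v,z) in l.items():
        d=p['range_z'][int(round(v)),int(round(u))]
        print(k,at_z(p,(u,v),z).round(1),'depth',d,at_depth(p,(u,v),d).round(1))
E
```

```text
top [[-0.02, -0.99, 0.17, 393.79], [-1.0, 0.02, -0.01, 29.1], [0.0, -0.17, -0.99, 1412.6], [0.0, 0.0, 0.0, 1.0]]
pad [ 581.7 -180.6   98. ] depth 1326.4092 [ 581.3 -180.2  100.5]
disp [730.  -43.2   0. ] depth 1324.5775 [701.  -36.9 121.7]
lid [647.2 -64.7 123. ] depth 1318.6487 [648.  -65.  118.9]
side [[-1.0, -0.03, 0.07, 523.07], [-0.07, 0.64, -0.77, 868.84], [-0.02, -0.77, -0.64, 785.71], [0.0, 0.0, 0.0, 1.0]]
pad [ 578.6 -169.6   98. ] depth 1232.685 [ 578.3 -164.3  101.5]
lid [646.8 -80.  123. ] depth 1158.0527 [646.7 -79.4 123.4]
```

```bash
python3 - <<'E'
from h import *
import pickle
for c,win in [('top',(335,385,190,235)),('side',(268,300,152,178))]:
    p=pickle.load(open(c+'0.pkl','rb')); u0,u1,v0,v1=win
    P=np.array([at_depth(p,(u,v),p['range_z'][v,u]) for v in range(v0,v1) for u in range(u0,u1)])
    C=p['pixels'][v0:v1,u0:u1].reshape(-1,3)
    m=(P[:,2]>85)&(P[:,2]<112)&(C.max(1)<70)
    Q=P[m]; print(c,m.sum(),Q.mean(0).round(1),cv2.minAreaRect(Q[:,:2].astype(np.float32)))
p=pickle.load(open('top0.pkl','rb'))
P=np.array([at_depth(p,(u,v),p['range_z'][v,u]) for v in range(105,205) for u in range(262,340)])
m=(P[:,2]>105)&(P[:,2]<135); r=cv2.minAreaRect(P[m][:,:2].astype(np.float32)); print('housing',r)
for q in ['bottle1','puck1','tip_cup','scraper']:
    p=read_camera('top') if q=='bottle1' else p
    for d in mark_of(p,q)[:2]: print(q,round(d['score'],2),at_z(p,d['location'],0).round(0))
E
```

```text
top 398 [ 577.8 -177.3   97.6] ((578.020263671875, -177.513916015625), (44.395751953125, 56.02838134765625), 16.982133865356445)
side 173 [ 579.9 -169.1   97.7] ((579.9542236328125, -169.82217407226562), (40.3566780090332, 56.874359130859375), 17.219192504882812)
housing ((717.3427734375, -20.731224060058594), (177.11685180664062, 159.79660034179688), 9.572212219238281)
bottle1 0.72 [686.  53.   0.]
bottle1 0.69 [ 682. -294.    0.]
puck1 0.87 [566.  63.   0.]
puck1 0.81 [ 775. -206.    0.]
tip_cup 0.58 [ 654. -374.    0.]
tip_cup 0.17 [459. 168.   0.]
scraper 0.69 [455. 173.   0.]
```

Emit:
servo_tool(plan="0 -0.02 0 -0.012 0; 0 -0.06 0 -0.035 0; 0 -0.10 0 -0.059 0; 0 -0.14 0 -0.083 0; 0 -0.18 0 -0.106 0; 0 -0.22 0 -0.13 0; 0 -0.26 0 -0.153 0; 0 -0.30 0 -0.177 0", squeeze=20)

```text
time: 1.45
tcp_pos: [411.1, -348.8, 186.6]
tcp_rot: [-0.285, 2.074, -2.075]
contact_force: [0.6, -0.1, 0.2]
width: 30.0
```

Emit:
servo_tool(plan="0 -0.04 0 -0.023 0; 0 -0.08 0 -0.047 0; 0 -0.12 0 -0.071 0; 0 -0.16 0 -0.094 0; 0 -0.19 0 -0.112 0; 0 -0.209 0 -0.123 0; 0 -0.209 0 -0.123 0; 0 -0.209 0 -0.123 0")

```text
time: 2.25
tcp_pos: [577.7, -175.1, 186.1]
tcp_rot: [-0.288, 2.074, -2.075]
contact_force: [-0.3, -0.1, -0.1]
width: 0.8
```

```bash
python3 - <<'E'
from h import *
s=state(); print(s['time'],s['tcp_pos'],s['contact_force'],s['width'],R.from_rotvec(s['tcp_rot']).as_matrix().round(3))
for c in ['wrist','side','top']:
    p=read_camera(c); save(p,c+'1.png')
    print(c,proj(p,s['tcp_pos']),proj(p,[578.5,-175,98]),[ (d['location'],d['score']) for d in mark_of(p,'lever_pad')[:1]])
E
```

```text
2.25 [ 577.68301895 -175.13724747  186.08553159] [-0.31654222 -0.11589111 -0.07007172] 0.8460287401022979 [[-0.962 -0.001  0.271]
 [-0.271 -0.    -0.962]
 [ 0.001 -1.    -0.   ]]
wrist [283.33273044 234.84279435] [283.57854319 203.66578216] [([283.0, 203.2], 0.97)]
side [283.62012329 136.87053527] [283.51509058 164.33627738] [([283.5, 165.7], 0.65)]
top [361.97838327 205.98699857] [356.2008805  211.14375797] [([359.6, 210.0], 0.63)]
```

View pics/wrist1.png

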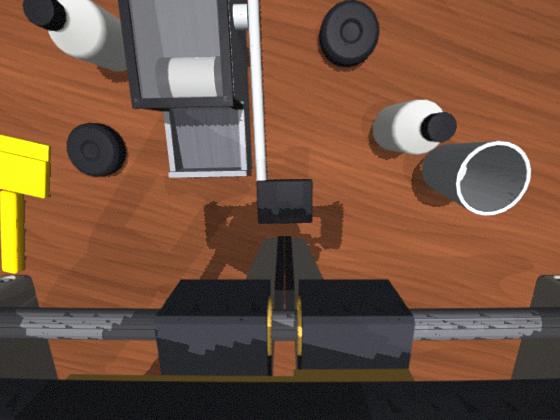

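View pics/side1.png

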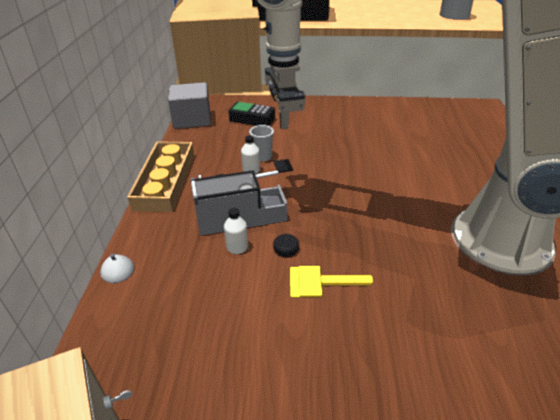

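Emit:
servo_tool(plan="0 0.004 0.02 0.003 0; 0 0.004 0.045 0.003 0; 0 0.004 0.065 0.003 0; 0 0.004 0.078 0.003 0; 0 0.004 0.084 0.003 0; 0 0.004 0.088 0.003 0; 0 0.004 0.092 0.003 0; 0 0.004 0.096 0.003 0")

```text
time: 3.35
tcp_pos: [575.4, -179.4, 90.8]
tcp_rot: [-0.285, 2.074, -2.075]
contact_force: [0.0, -0.0, -0.1]
width: 0.5
```

```bash
python3 - <<'E'
from h import *
s=state(); print(s['time'],s['tcp_pos'],s['contact_force'],s['width'])
for c in ['wrist','side']:
    p=read_camera(c); save(p,c+'2.png'); print(np.linalg.inv(p['view'])[:3,3])
E
```

```text
3.35 [ 575.43090306 -179.4064356    90.75374712] [ 0.03551131 -0.02508125 -0.11684696] 0.457056579197296
[ 645.87490426 -159.93086892  289.94242673]
[523.06970105 868.83586601 785.70998755]
```

View pics/wrist2.png

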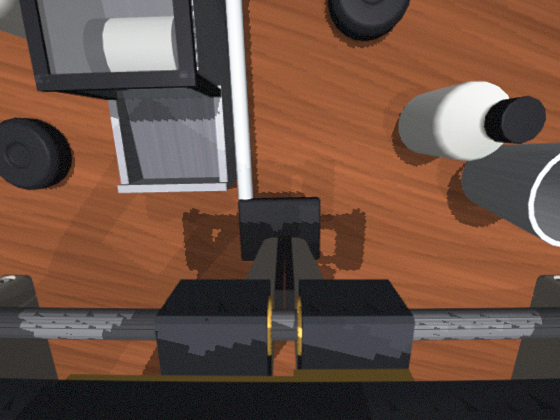

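```bash
python3 - <<'E'
from h import *
s=state()
p=read_camera('wrist'); print(s['time'],s['contact_force'],proj(p,s['tcp_pos']),[(d['location'],d['score']) for d in mark_of(p,'lever_pad')])
for uv in [(250,205),(280,205),(310,205),(250,215),(310,215),(280,228),(315,250),(283,242),(283,236),(283,246)]:
    d=p['range_z'][uv[1],uv[0]]; print(uv,d,at_depth(p,uv,d).round(1))
p=read_camera('side');save(p,'side3.png'); cv2.imwrite('pics/side3c.png',cv2.resize(cv2.cvtColor(p['pixels'][90:230,170:330],cv2.COLOR_RGB2BGR),None,fx=4.5,fy=4,interpolation=cv2.INTER_CUBIC))
E
```

```text
3.45 [-0.40612787  0.70679153  0.10470615] [283.30783571 234.84452634] [([276.3, 233.6], 0.91)]
(250, 205) 196.63655 [ 592.3 -151.2   98.8]
(280, 205) 196.82945 [ 597.7 -170.5   98.7]
(310, 205) 198.03403 [ 602.8 -190.    97.5]
(250, 215) 199.27617 [ 585.3 -152.9   98. ]
(310, 215) 198.41109 [ 596.5 -191.8   98.9]
(280, 228) 201.35507 [ 581.9 -174.9   98.4]
(315, 250) 205.528 [ 572.9 -202.7   98.4]
(283, 242) 170.20206 [ 584.7 -176.3  130. ]
(283, 236) 180.34625 [ 584.5 -176.3  119.6]
(283, 246) 166.04474 [ 584.1 -176.5  134.5]
```

View pics/side3c.png

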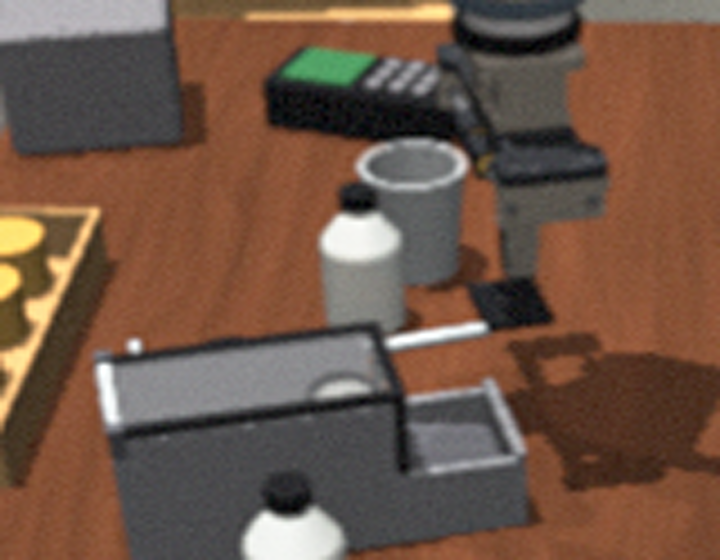

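```bash
python3 - <<'E'
from h import *
s=state(); print(s['time'],s['tcp_pos'],s['contact_force'],s['q'])
p=read_camera('wrist'); 
for u in (275,283,291):
  for v in range(226,244,2):
    d=p['range_z'][v,u]; print((u,v),p['pixels'][v,u],d.round(1),at_depth(p,(u,v),d).round(1))
p=read_camera('side')
print(proj(p,s['tcp_pos']))
for v in range(146,164,1):
    d=p['range_z'][v,285]; print(v,p['pixels'][v,285],d.round(1),at_depth(p,(285,v),d).round(1))
E
```

```text
3.6 [ 575.10046835 -179.2921472    90.6201749 ] [ 0.0106483  -0.20626804 -0.22726994] [-3.04683860e-01  4.22574500e-01  1.76548848e+00 -2.83648689e-05
  9.53035026e-01  9.92295914e-01]
(275, 226) [48 49 52] 201.7 [ 582.4 -171.3   98.1]
(275, 228) [47 48 53] 202.4 [ 580.9 -171.7   97.8]
(275, 230) [51 51 55] 202.7 [ 579.5 -172.1   97.8]
(275, 232) [27 31 33] 202.6 [ 578.3 -172.4   98.3]
(275, 234) [27 27 30] 202.5 [ 577.  -172.8   98.8]
(275, 236) [28 29 29] 203.3 [ 575.5 -173.2   98.3]
(275, 238) [65 59 58] 180.3 [ 582.3 -172.   120.3]
(275, 240) [69 65 60] 176.2 [ 582.6 -172.   124.5]
(275, 242) [66 63 56] 173.3 [ 582.5 -172.2  127.5]
(283, 226) [33 31 35] 201.8 [ 583.9 -176.6   98. ]
(283, 228) [27 31 34] 201.3 [ 582.7 -176.9   98.8]
(283, 230) [28 32 30] 202.4 [ 581.1 -177.4   98.2]
(283, 232) [28 32 33] 202.3 [ 579.9 -177.7   98.6]
(283, 234) [24 23 28] 203.0 [ 578.4 -178.1   98.3]
(283, 236) [14 17 21] 178.8 [ 585.2 -176.3  121.4]
(283, 238) [23 22 25] 176.0 [ 585.1 -176.3  124.4]
(283, 240) [23 23 22] 172.9 [ 585.1 -176.3  127.6]
(283, 242) [ 1  2 10] 169.8 [ 585.1 -176.3  130.
[... 596 characters left out ...]
.3 [ 573.5 -162.5  159.1]
149 [81 80 72] 1196.1 [ 573.5 -162.4  156. ]
150 [81 79 73] 1199.1 [ 573.5 -163.2  152.3]
151 [77 75 69] 1202.4 [ 573.6 -164.3  148.5]
152 [80 74 71] 1203.1 [ 573.6 -163.1  146. ]
153 [82 78 72] 1209.5 [ 573.8 -166.9  140.5]
154 [82 80 73] 1211.3 [ 573.8 -166.6  137.4]
155 [81 75 74] 1210.9 [ 573.7 -164.6  135.5]
156 [80 78 70] 1213.2 [ 573.7 -164.7  132.2]
157 [83 80 73] 1214.2 [ 573.7 -163.8  129.5]
158 [68 63 59] 1217.7 [ 573.7 -165.1  125.5]
159 [47 41 44] 1266.5 [ 575.7 -204.6   96.8]
160 [25 29 33] 1259.7 [ 575.3 -197.1   98.3]
161 [27 28 30] 1256.2 [ 575.1 -192.3   98. ]
162 [25 25 27] 1249.3 [ 574.8 -184.7   99.6]
163 [28 25 25] 1248.4 [ 574.6 -182.1   97.9]
```

Emit:
servo_tool(plan="0 0 0.006 0 0; 0 0 0.012 0 0; 0 0 0.016 0 0; 0 0 0.019 0 0; 0 0 0.022 0 0; 0 0 0.025 0 0; 0 0 0.028 0 0; 0 0 0.028 0 0")

```text
time: 4.5
tcp_pos: [574.7, -179.2, 61.9]
tcp_rot: [-0.286, 2.075, -2.075]
contact_force: [0.1, 0.2, 0.1]
width: 0.4
```

```bash
python3 - <<'E'
from h import *
s=state(); print(s['time'],s['tcp_pos'],s['contact_force'],s['width'])
p=read_camera('wrist'); save(p,'wrist4.png')
for uv in [(250,205),(280,205),(310,205),(310,225),(275,238),(283,236)]:
    d=p['range_z'][uv[1],uv[0]]; print(uv,d,at_depth(p,uv,d).round(1))
E
```

```text
4.5 [ 574.68194942 -179.24007904   61.88770198] [0.12182617 0.22537158 0.10029531] 0.44659614477775283
(250, 205) 181.04716 [ 596.3 -151.9   85.6]
(280, 205) 178.9304 [ 601.8 -169.6   87.7]
(310, 205) 178.55183 [ 606.8 -187.1   88. ]
(310, 225) 180.327 [ 595.1 -190.6   89.5]
(275, 238) 179.70377 [ 582.1 -171.9   92.2]
(283, 236) 180.60033 [ 584.2 -176.4   91. ]
```

View pics/wrist4.png

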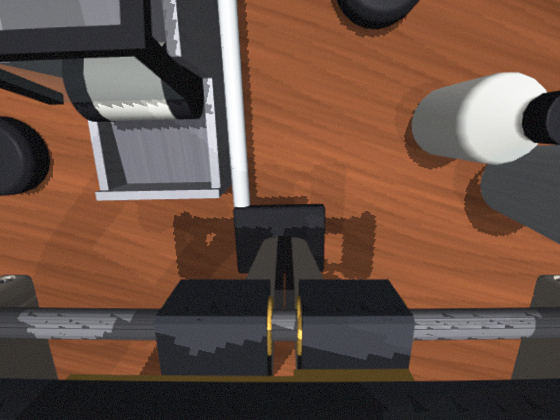

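Emit:
servo_tool(plan="0 0 0.004 0 0; 0 0 0.008 0 0; 0 0 0.012 0 0; 0 0 0.016 0 0; 0 0 0.02 0 0; 0 0 0.024 0 0; 0 0 0.028 0 0; 0 0 0.028 0 0")

```text
time: 5.35
tcp_pos: [574.5, -179.2, 33.6]
tcp_rot: [-0.287, 2.076, -2.075]
contact_force: [1.3, 0.1, 4.3]
width: 0.6
```

```bash
cat > look.py <<'E'
from h import *
import sys
n=sys.argv[1]
s=state(); print(s['time'],s['tcp_pos'],s['contact_force'],s['wrist_torque'],s['tau'].round(2))
p=read_camera('wrist'); save(p,'wrist%s.png'%n)
m=mark_of(p,'lever_pad'); print([(d['location'],d['score']) for d in m[:1]])
o=np.array([577.8,-175,0]);ca,sa=np.cos(.297),np.sin(.297)
D=lambda P:np.array([ca*(P[0]-o[0])+sa*(P[1]-o[1])-180,-sa*(P[0]-o[0])+ca*(P[1]-o[1])-85,P[2]])
Q=[]
for v in range(180,300,2):
  for u in range(225,345,2):
    d=p['range_z'][v,u]
    if d>0:
      q=D(at_depth(p,(u,v),d))
      if -198<q[0]<-164 and (-111<q[1]<-106 or -65<q[1]<-60) and 30<q[2]<102: Q.append(q)
Q=np.array(Q)
if len(Q)>10:
  for _ in range(3):
    c=np.polyfit(Q[:,0],Q[:,2],1); r=Q[:,2]-np.polyval(c,Q[:,0]); Q=Q[abs(r)<3]
  print(len(Q),'pad slope',c[0],'z centre',np.polyval(c,-178))
p=read_camera('side'); save(p,'side%s.png'%n)
cv2.imwrite('pics/side%sc.png'%n,cv2.resize(cv2.cvtColor(p['pixels'][90:230,170:330],cv2.COLOR_RGB2BGR),None,fx=4.5,fy=4,interpolation=cv2.INTER_CUBIC))
for q in ['can_center','lid_edge']: print(q,[(d['location'],round(d['score'],2),D(at_z(p,d['location'],57 if q[0]=='c' else 250)).round(0)) for d in mark_of(p,q)[:1]])
E
python3 look.py 5
```

```text
5.35 [ 574.47329782 -179.19409729   33.56548741] [1.32804455 0.11808878 4.29735425] [-0.00560524 -0.27889422  0.01671258] [-2.000e-02 -5.911e+01 -2.383e+01  0.000e+00  3.100e-01 -1.000e-02]
[([280.5, 242.8], 0.73)]
174 pad slope 0.21895496972273526 z centre 61.738458093355185
can_center [([275.0, 193.9], 0.84, array([-136.,  -10.,   57.]))]
lid_edge [([236.3, 145.4], 0.59, array([-36.,  32., 250.]))]
```

View pics/wrist5.png

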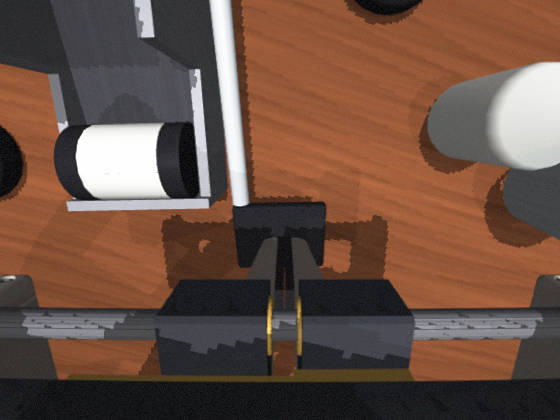

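View pics/side5c.png

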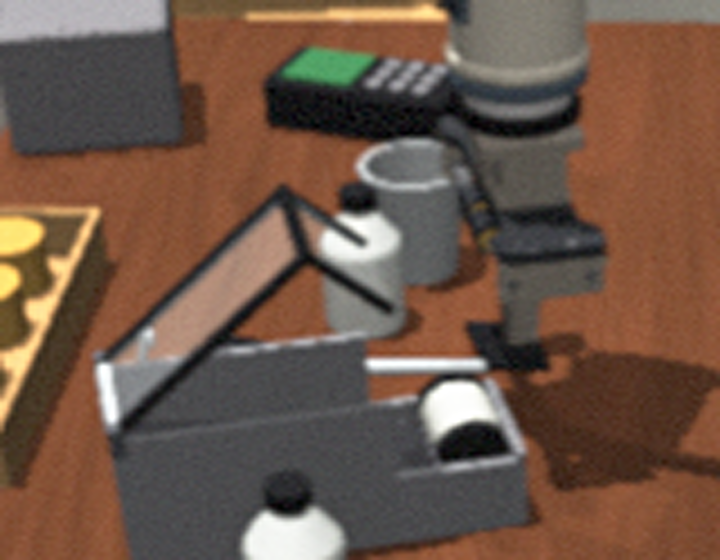

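Emit:
servo_tool(plan="0 0 0.0015 0 0; 0 0 0.003 0 0; 0 0 0.0045 0 0; 0 0 0.006 0 0; 0 0 0.006 0 0; 0 0 0.006 0 0")

```text
time: 6.2
tcp_pos: [574.9, -179.2, 28.3]
tcp_rot: [-0.286, 2.075, -2.075]
contact_force: [0.7, 0.4, 3.8]
width: 0.2
```

```bash
python3 look.py 6
```

```text
6.2 [ 574.94486903 -179.22533927   28.2719971 ] [0.69353895 0.35182671 3.81329606] [ 0.19768947 -0.17432404  0.06723743] [ -0.61 -59.32 -23.77  -0.25   0.22   0.  ]
[([279.6, 241.5], 0.97)]
168 pad slope 0.2536226199149381 z centre 56.14948437290393
can_center [([273.7, 194.9], 0.92, array([-132.,   -7.,   57.]))]
lid_edge [([230.7, 140.5], 0.84, array([-27.,   6., 250.]))]
```

Emit:
servo_tool(plan="0 0 0.001 0 0; 0 0 0.002 0 0; 0 0 0.003 0 0; 0 0 0.003 0 0; 0 0 0.003 0 0; 0 0 0.003 0 0")

```text
time: 7.05
tcp_pos: [575.3, -179.3, 27.1]
tcp_rot: [-0.285, 2.074, -2.075]
contact_force: [-4.9, 2.5, 21.8]
width: 0.3
```

```bash
python3 look.py 7
```

```text
7.05 [ 575.34103055 -179.27200514   27.07419982] [-4.85980805  2.47296923 21.81312809] [0.56004438 0.60052953 0.0525383 ] [-9.600e-01 -4.969e+01 -2.189e+01 -4.200e-01 -1.710e+00  3.000e-02]
[([281.4, 240.5], 0.79)]
163 pad slope 0.2643644292328677 z centre 55.55233651570189
can_center [([275.1, 191.9], 0.67, array([-138.,  -19.,   57.]))]
lid_edge [([228.3, 139.8], 0.69, array([-22.,   2., 250.]))]
```

View pics/wrist7.png

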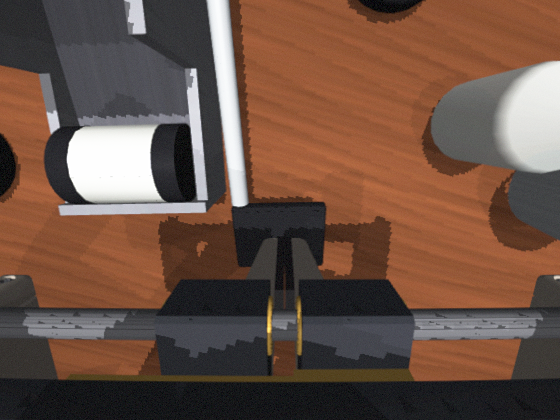

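Emit:
servo_tool(plan="0 0 -0.002 0 0; 0 0 -0.004 0 0; 0 0 -0.006 0 0; 0 0 -0.008 0 0; 0 0 -0.010 0 0; 0 0 -0.012 0 0; 0 0 -0.014 0 0; 0 0 -0.016 0 0")

```text
time: 8.1
tcp_pos: [574.3, -179.2, 41.2]
tcp_rot: [-0.287, 2.076, -2.075]
contact_force: [-3.3, -0.4, 3.6]
width: 0.3
```

Emit:
servo_tool(plan="0 0 -0.0015 0 0; 0 0 -0.003 0 0; 0 0 -0.0045 0 0; 0 0 -0.006 0 0; 0 0 -0.0075 0 0; 0 0 -0.009 0 0; 0 0 -0.0105 0 0; 0 0 -0.012 0 0")

```text
time: 8.9
tcp_pos: [574.9, -179.2, 53.4]
tcp_rot: [-0.286, 2.075, -2.075]
contact_force: [-3.3, -0.4, 4.0]
width: 0.4
```

```bash
python3 look.py 8
```

```text
8.9 [ 574.85965898 -179.16901199   53.38871754] [-3.30544681 -0.42851618  4.03660472] [-0.04003491  0.71982411 -0.05667918] [ 9.200e-01 -5.887e+01 -2.791e+01  4.600e-01 -1.330e+00  1.000e-02]
[([276.3, 245.3], 0.72)]
181 pad slope 0.09292688293959935 z centre 81.87413778891343
can_center [([273.7, 196.4], 0.84, array([-130.,    0.,   57.]))]
lid_edge [([255.1, 161.4], 0.71, array([-65., 111., 250.]))]
```

View pics/side8c.png

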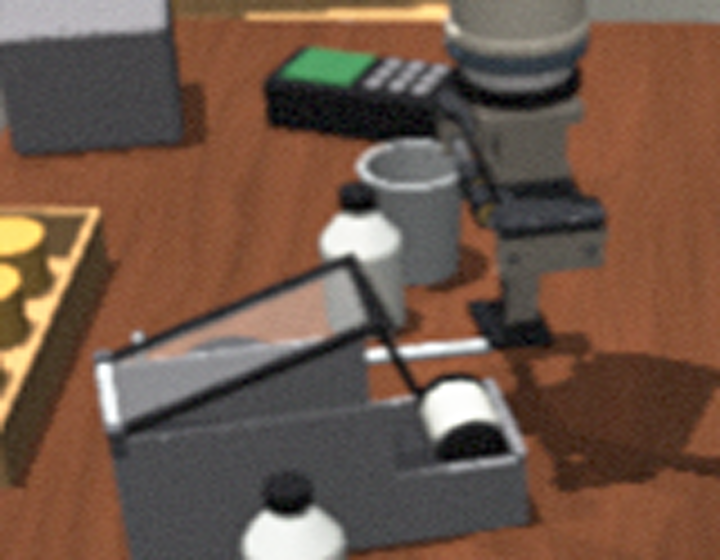

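Emit:
servo_tool(plan="0 0 -0.001 0 0; 0 0 -0.002 0 0; 0 0 -0.003 0 0; 0 0 -0.004 0 0; 0 0 -0.005 0 0; 0 0 -0.006 0 0; 0 0 -0.007 0 0; 0 0 -0.008 0 0")

```text
time: 9.95
tcp_pos: [574.9, -179.2, 61.4]
tcp_rot: [-0.286, 2.075, -2.075]
contact_force: [-2.3, -0.3, 4.4]
width: 0.6
```

Emit:
servo_tool(plan="0 0 -0.001 0 0; 0 0 -0.002 0 0; 0 0 -0.003 0 0; 0 0 -0.004 0 0; 0 0 -0.005 0 0; 0 0 -0.006 0 0; 0 0 -0.007 0 0; 0 0 -0.008 0 0")

```text
time: 10.75
tcp_pos: [575.2, -179.1, 69.5]
tcp_rot: [-0.285, 2.075, -2.075]
contact_force: [-1.2, 2.4, 4.1]
width: 0.5
```

```bash
python3 look.py 9
```

```text
10.75 [ 575.2294899  -179.14179448   69.46275761] [-1.2421914   2.4083307   4.12811031] [0.36903876 0.11868754 0.03765012] [-9.900e-01 -5.789e+01 -2.716e+01 -4.200e-01 -5.500e-01  1.000e-02]
[([277.5, 245.0], 0.69)]
189 pad slope 0.003314835621383404 z centre 98.08455152115397
can_center [([272.9, 194.6], 0.7, array([-130.,   -8.,   57.]))]
lid_edge [([257.1, 176.8], 0.73, array([-58., 171., 250.]))]
```

View pics/side9c.png

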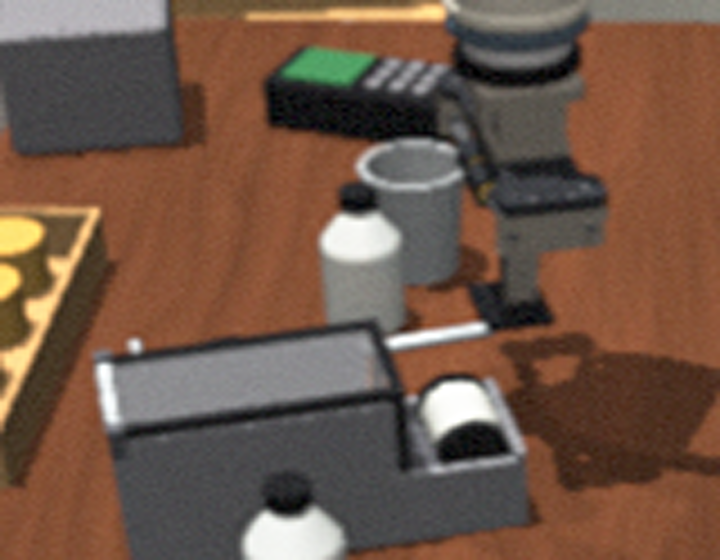

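Lid closed (edge near crop (390,400)), canister in tray. Rise slowly a little further, then away.

Emit:
servo_tool(plan="0 0 -0.001 0 0; 0 0 -0.002 0 0; 0 0 -0.003 0 0; 0 0 -0.004 0 0; 0 0 -0.006 0 0; 0 0 -0.01 0 0; 0 0 -0.016 0 0; 0 0 -0.025 0 0")

```text
time: 11.8
tcp_pos: [574.7, -179.2, 94.6]
tcp_rot: [-0.286, 2.075, -2.075]
contact_force: [0.6, 0.3, 0.2]
width: 0.4
```

Emit:
servo_tool(plan="0 0 -0.02 0 0; 0 0 -0.05 0 0; 0 0.02 -0.08 0 0; 0 0.05 -0.1 0 0; 0 0.08 -0.11 0 0; 0 0.1 -0.11 0 0; 0 0.1 -0.11 0 0; 0 0.1 -0.11 0 0")

```text
time: 12.6
tcp_pos: [479.1, -206.5, 205.1]
tcp_rot: [-0.283, 2.074, -2.075]
contact_force: [-0.0, -0.5, -0.5]
width: 0.6
```

```bash
python3 look.py 10; python3 - <<'E'
from h import *
p=read_camera('top'); save(p,'top10.png')
for q in ['bottle1','puck1','tip_cup','scraper']:
    for d in mark_of(p,q)[:2]: print(q,round(d['score'],2),at_z(p,d['location'],0).round(0))
E
```

```text
12.6 [ 479.08580216 -206.45620452  205.09922862] [-0.04122323 -0.49768961 -0.54476743] [-0.07168979 -0.00930064 -0.02273988] [-6.400e-01 -4.706e+01 -3.244e+01 -1.000e-02  8.000e-02 -5.000e-02]
[([278.9, 95.5], 0.92)]
can_center [([274.1, 195.5], 0.84, array([-132.,   -4.,   57.]))]
lid_edge [([256.5, 180.6], 0.67, array([-54., 184., 250.]))]
bottle1 0.73 [686.  62.   0.]
bottle1 0.68 [ 679. -294.    0.]
puck1 0.9 [ 769. -204.    0.]
tip_cup 0.56 [ 648. -373.    0.]
scraper 0.58 [461. 164.   0.]
```

View pics/side10.png

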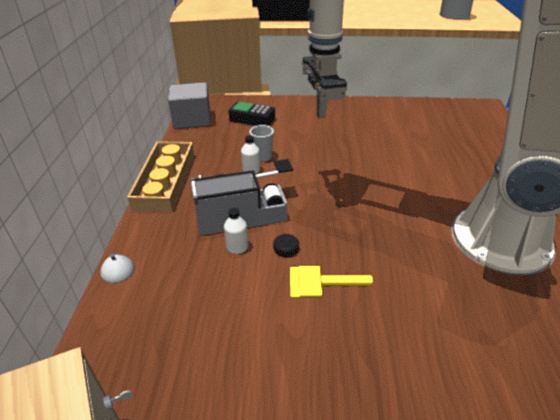

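View pics/wrist10.png

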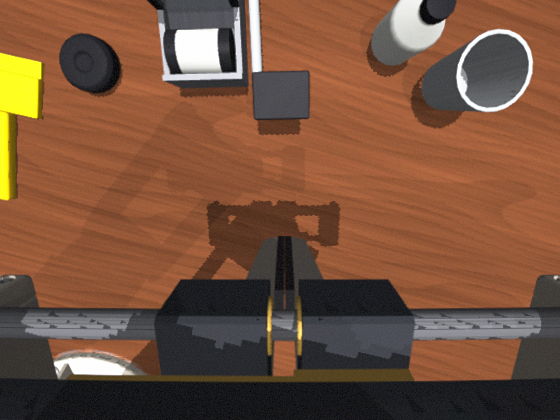

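The pictures show the canister in the tray (side image about (273,193)), the lid shut, the lever up and the bystanders in place.

```bash
python3 -c "
from workcell import *
print(job_done())"
```

```text
the job is handed in; nothing more can be done
None
```

I pressed the lever onto its stop with the closed fingertips and held it there while the canister lay in the tray. I then let the lever rise at about 10–20 mm/s, so the lid followed and closed under the finger, and took the hand away. The job was handed in at about 13 s; it reports no verdict.

**Last checks**
- **At full press:** the force was about 22 N, with pad slope about 0.26 and pad centre at z ≈ 56 mm.
- **Lever and lid after release:** the last pad measurement, with the finger still resting on it, showed the pad at z ≈ 98 mm with no slope. The later pictures show the lid shut.
- **Canister:** it lies in the tray at about dispenser x −132, y −4 mm, assuming z = 57 mm.
- **Robot:** the contact force was about zero once the hand was clear.
- **Bystanders:** they look unmoved in the pictures. The network marks scatter by up to about 10 mm. The last check found only one puck, but the other shows in the side and wrist pictures.

**What disagreed**
- **Fingertips:** with the fingers closed, the depth images put the tips about 30 mm above the reported TCP. I went by the pad's measured position and the measured force instead.
- **Cameras:** the top and side cameras differed by about 8 mm in y on the pad. The wrist camera agreed with a value near the middle, which I used.
- **Force reading:** it read about zero early in the press, although the pad was already moving.

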